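# Set out the balance weights in order of size

### The job

Set the four brass balance weights out in order of size along the row of black pads, one upright on the middle of each pad, with the largest next to the red end block and the smallest at the far end. Leave the porcelain crucible standing where it is, and let go of everything.

Things in the scene. Friction and masses are not known exactly. Their poses are not given: they have to be found in the camera images.
- w500: the largest of the four brass balance weights: a loose upright cylinder 42 mm in diameter and 46 mm tall, with a neck and a 26 mm wide round knob on top, 66 mm tall in all, about 520 g. Starts standing on the bench (z = 0). Origin: centre of its underside, z up.
- w200: the second largest of the four brass balance weights: a loose upright cylinder 32 mm in diameter and 34 mm tall, with a neck and a 20 mm wide round knob on top, 50 mm tall in all, about 220 g. Starts standing on the bench (z = 0). Origin: centre of its underside, z up.
- w100: the second smallest of the four brass balance weights: a loose upright cylinder 24 mm in diameter and 26 mm tall, with a neck and a 15 mm wide round knob on top, 38 mm tall in all, about 100 g. Starts standing on the bench (z = 0). Origin: centre of its underside, z up.
- w020: the smallest of the four brass balance weights: a loose upright cylinder 16 mm in diameter and 18 mm tall, with a neck and a 10 mm wide round knob on top, 27 mm tall in all, about 32 g. Starts standing on the bench (z = 0). Origin: centre of its underside, z up.
- pad_a: one of four identical black rubber pads (round, 52 mm in diameter, 2 mm thick) fixed in a straight row, 80 mm apart, on a wooden block 420 x 90 mm and 12 mm high; the block stands anywhere and turned. Its top is 14 mm above the bench. Which letter lies where in the row differs from start to start. Origin: centre of the pad's underside, 12 mm above the bench.
- pad_b: one of four identical black rubber pads (round, 52 mm in diameter, 2 mm thick) fixed in a straight row, 80 mm apart, on a wooden block 420 x 90 mm and 12 mm high; the block stands anywhere and turned. Its top is 14 mm above the bench. Which letter lies where in the row differs from start to start. Origin: centre of the pad's underside, 12 mm above the bench.
- pad_c: one of four identical black rubber pads (round, 52 mm in diameter, 2 mm thick) fixed in a straight row, 80 mm apart, on a wooden block 420 x 90 mm and 12 mm high; the block stands anywhere and turned. Its top is 14 mm above the bench. Which letter lies where in the row differs from start to start. Origin: centre of the pad's underside, 12 mm above the bench.
- pad_d: one of four identical black rubber pads (round, 52 mm in diameter, 2 mm thick) fixed in a straight row, 80 mm apart, on a wooden block 420 x 90 mm and 12 mm high; the block stands anywhere and turned. Its top is 14 mm above the bench. Which letter lies where in the row differs from start to start. Origin: centre of the pad's underside, 12 mm above the bench.
- red_end: the red end block (70 mm across the wooden block, 26 mm along it, 26 mm high), fixed on one end of the wooden block, 68 mm from the centre of the nearest pad, in line with the row; at the row's other end is a grey one just like it. Which end is red differs from start to start. Origin: centre of its underside, 12 mm above the bench; its x axis lies across the row, its y axis along it.
- crucible: a white porcelain crucible (open cup, 46 mm across its rim, 36 mm tall, 45 g) standing loose on the bench among the weights, at least 85 mm centre to centre from its neighbours, as are the weights; to be left alone. Origin: centre of its underside.

How it is judged:
By the outcome, as a careful person would: the job done as asked, in the order asked, and still so for the second after the job is handed in, with the robot touching nothing.
It also fails if it takes over 88 s, if anything falls off the work surface, if the arm or the gripper's body presses on something with over 40 N, if the wrist force passes 120 N, or if a joint passes its speed limit or range.

### The arm

A 6-joint arm with a two-finger parallel gripper is mounted at the origin on the work surface. World frame = base frame: x ahead of the robot, y to its left, z up, the work surface at z = 0. Lengths are in m, angles in rad, forces in N, time in s.
With the tool pointing down it reaches from about 0.25 to 0.775 m from the base axis. Payload 4 kg.
Tool frame: the origin (TCP) lies midway between the tips of the shut fingers; the grasp point (between the pads) lies 19 mm behind it; z points along the fingers, y is the line along which they close (so a half turn about z gives the same grasp; the last joint's range is limited). The gripper opens to 94 mm and grips with 3 to 60 N. Pads are 16 mm wide; open, the fingers measure 119 mm over their backs; the gripper's body (75 mm by 177 mm) begins 78 mm behind the grasp point.
Start: joints at [-1.365, 0.087, 1.371, -0, 1.684, -0.103], TCP at [0.167, -0.524, 0.206] pointing down, gripper open.
Joint ranges: [-3.1, 3.1], [-0.76, 2.03], [0.27, 2.55], [-1.08, 4.22], [0.17, 2.65], [-2.57, 2.57]. Speed limits (rad/s): [2.79, 2.79, 3.14, 3.14, 3.14, 3.14].

### API

Orientations are given as [roll, pitch, yaw] about the fixed x, y, z axes, in that order (R = Rz(yaw) Ry(pitch) Rx(roll)).
In Python, from bench import robot gives the robot as it stands.
- The arm moves only by the tool servo_tool, never from a script. Its argument "moves" is a list of rows, each a list of 5 numbers: the shift along the tool's x, y, z in units of 25 mm (1.0 is 25 mm), then the turn about the tool's z in units of 6 degrees (1.0 is 6 degrees), then the closure, from 0 (fully open) to 1 (shut). In form: [[dx, dy, dz, yaw, gripper], ...]. A call has 1 to 10 rows; each row is the pose to reach, as a shift and turn from the pose commanded when the call began, along the tool's axes at that moment; what a row does not reach only later rows make up. A row lasts 1/12 s, in which the tool goes at most 41.7 mm and 7.16 degrees, less where a joint would pass 70% of its speed; a pose out of reach is approached as far as the arm can. A call with a gripper value outside its range is refused whole. The fingers move at their own pace and stop on an object; the grip force is fixed at half the most. Time passes only in rows, so rows that repeat a pose let the fingers close. It gives the time, the measured TCP pose, the force, the opening and the grip force at its end, in the units of the state.
- robot.get_obs(): the state, without advancing time (a new reading comes with each control period).
- robot.snapshot(name): name is "scene" or "top" or "wrist"; returns a dict with "image" (400x640x3 uint8, blue, green, red), "fx", "fy", "cx", "cy" (pixels), "eye" and "orientation" of the camera in the world; the wrist camera has in their place "T_tool_cam" (4x4, takes a point from camera to tool coordinates, whose origin is the TCP and whose axes are the flange's). Camera axes: x right, y down, z forward; pixel columns grow to the right and rows downward; lengths in m; the calibration is good to about 2 mm. A picture is of the moment at which its call begins: read the wrist's pose just before it. There is no depth.
- robot.close_job(): hands the job in; it is judged then, once.
The state is a dict: "time": time; "joint_positions": joint angles; "qvel": joint speeds; "joint_torque": joint torques, N m; "tool_pos": TCP position; "ee_rot": TCP orientation; "wrist_force": force on the tool from outside, world axes, zero at the start; "wrist_torque": the same for the moment, N m; "width": finger opening in m; "finger_force": force on a finger pad.
Only numpy, scipy, OpenCV 4.12 (cv2) and the standard library are available. Lean on these libraries where they do the work, as an engineer would, in place of code of your own. Each camera call takes 0.05 s, during which the arm holds its last target. There are 200 camera calls.

## Working session

There is one attempt and no reset: what is moved stays moved. The work goes in short steps, Python scripts to look and compute and a tool call to move; the robot and the scene stay as the last step left them, time stands still between calls to the robot, and variables do not carry over. Pictures are saved under pics/ and viewed, at most 14 in all, crops included, and the job is handed in when it is done.

Besides the shell and the picture viewer there is one more tool, called after "Call:" as a command line: name --pt "numbers of a row" for each row, then --argument value for the rest. servo_tool: Moves the arm, as the interface text tells. Its arguments: {"type":"object","properties":{"moves":{"type":"array"}},"required":["moves"]}

```bash
mkdir -p pics
python3 - <<'E'
from bench import robot
import cv2
for n in("top","scene"):
    s=robot.snapshot(n);cv2.imwrite(f"pics/{n}0.png",s["image"]);print({k:v for k,v in s.items() if k!="image"})
o=robot.get_obs();print(o)
E
```

```text
{'fx': 501.0504680712254, 'fy': 501.0504680712254, 'cx': 327.91592783879054, 'cy': 205.87343369480817, 'eye': array([ 0.41994562, -0.01597307,  0.8588418 ]), 'orientation': array([-2.96141816,  0.03871027, -1.57470456])}
{'fx': 395.5133061605344, 'fy': 395.5133061605344, 'cx': 314.6222427815467, 'cy': 195.80284617986848, 'eye': array([ 0.87177252, -0.28742704,  0.51115636]), 'orientation': array([-2.41622715e+00,  1.66775260e-05,  8.57470104e-01])}
{'time': 0.1, 'joint_positions': array([-1.36513066e+00,  8.78824540e-02,  1.37207487e+00, -1.89892373e-05,
        1.68357548e+00, -1.03081400e-01]), 'qvel': array([-0.00112309, -0.00025944, -0.00325643, -0.00101123,  0.00083596,
       -0.0007464 ]), 'joint_torque': array([ 1.55958165e-03, -3.41253912e+01, -3.03300083e+01,  7.18680024e-02,
        3.04331887e-02, -9.10778567e-05]), 'tool_pos': array([ 0.16702668, -0.52352298,  0.20443479]), 'ee_rot': array([-3.13966086e+00, -1.80866836e-04,  3.08744771e-01]), 'wrist_force': array([ 1.174957  ,  0.45935774, -0.15110751]), 'wrist_torque': array([ 0.0204796 ,  0.01206147, -0.00252847]), 'finger_force': 0.0, 'width': 0.09384108450975452}
```

View pics/top0.png

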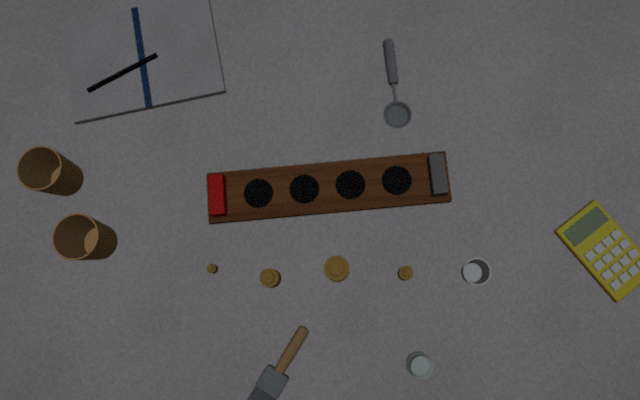

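View pics/scene0.png

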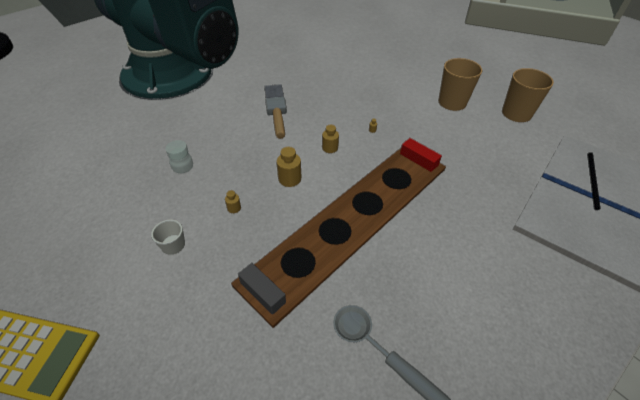

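Top view: red end left at about (217,194), pads at (258,193), (304,189), (350,185), (397,180). The weights are w020 (212,268), w200 (270,278), w500 (337,268), w100 (405,272); the crucible is at (476,271). I'll enlarge these for accuracy.

```bash
cat > h.py <<'E'
import numpy as np
from scipy.spatial.transform import Rotation as R
C={'top':(501.05,327.916,205.873,np.array([0.41994562,-0.01597307,0.8588418]),[-2.96141816,0.03871027,-1.57470456]),
'scene':(395.513,314.622,195.803,np.array([0.87177252,-0.28742704,0.51115636]),[-2.41622715,1.6678e-05,0.857470104])}
def ray(c,p,z):
    f,cx,cy,e,o=C[c]; d=R.from_euler('xyz',o).apply([(p[0]-cx)/f,(p[1]-cy)/f,1]); return e+d*(z-e[2])/d[2]
def proj(c,P):
    f,cx,cy,e,o=C[c]; q=R.from_euler('xyz',o).inv().apply(np.array(P)-e); return np.array([f*q[0]/q[2]+cx,f*q[1]/q[2]+cy])
E
python3 - <<'E'
import cv2,numpy as np
a=cv2.imread('pics/top0.png');b=cv2.imread('pics/scene0.png')
def crop(im,c):
    x,y=c;k=cv2.resize(im[y-20:y+20,x-20:x+20],(400,300) if 0 else (290,290),interpolation=cv2.INTER_CUBIC)
    return cv2.convertScaleAbs(k,alpha=1.8)
r1=[crop(a,c) for c in[(270,278),(337,268)]]
tiles=[(a,(212,268)),(a,(270,278)),(a,(337,268)),(a,(405,272)),(b,(373,126)),(b,(330,139)),(b,(288,167)),(b,(233,202))]
def t(im,c):
    x,y=c; return cv2.convertScaleAbs(cv2.resize(im[y-25:y+25,x-20:x+20],(200,250),interpolation=cv2.INTER_CUBIC),alpha=1.8)
T=[t(*q) for q in tiles]
cv2.imwrite('pics/c1.png',np.vstack([np.hstack(T[:4]),np.hstack(T[4:])]))
# pads: dark centroids
g=a.max(2)
m=(g<40).astype(np.uint8)
n,l,s,c=cv2.connectedComponentsWithStats(m[150:230,200:460])
for i in range(n):
    if s[i,4]>100: print(s[i],c[i]+[200,150])
from h import *
for p in[(258,193),(304,189),(350,185),(397,180)]:print(ray('top',p,.014))
E
```

```text
[    0     0   260    80 17876] [329.15613113 189.9106064 ]
[227   5  21  42 149] [432.37583893 181.0738255 ]
[182  16  30  29 679] [396.1988218  179.90427099]
[136  20  29  29 670] [350.00895522 184.22686567]
[ 89  24  30  30 666] [303.78378378 188.57207207]
[ 44  29  29  29 667] [258.01649175 192.94452774]
[0.59807714 0.13729353 0.014     ]
[0.60418256 0.05741024 0.014     ]
[ 0.61026146 -0.02212592  0.014     ]
[ 0.61805754 -0.10308091  0.014     ]
```

View pics/c1.png

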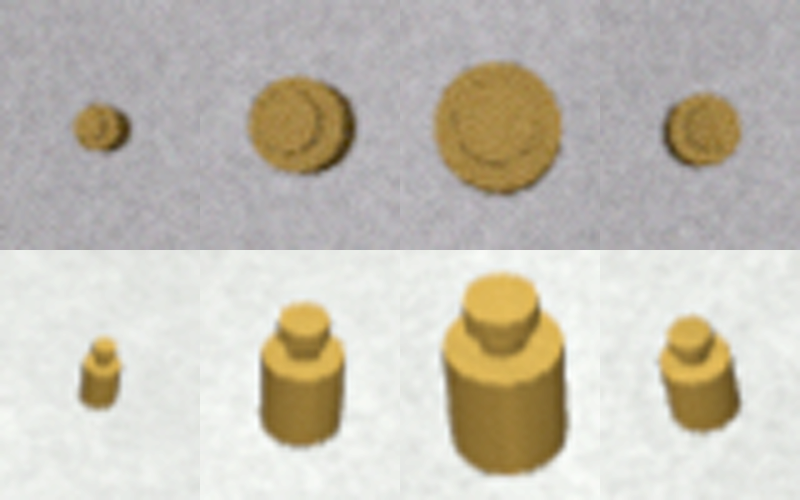

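Enlarged crops show all four weights upright and isolated. I'll fit their silhouettes (body and knob) in both cameras.

```bash
cat > fit.py <<'E'
import cv2,numpy as np
from h import *
from scipy.optimize import least_squares
W={'w500':(42,46,26,66),'w200':(32,34,20,50),'w100':(24,26,15,38),'w020':(16,18,10,27)}
t=np.linspace(0,2*np.pi,48)
def sil(c,n,xy,z0=0):
    d,h,k,H=W[n];S=8;im=np.zeros((400*S//1,640*S),np.uint8)
    for dd,a,b in((d,0,h),(k,H-.4*(H-h),H)):
        P=np.array([[xy[0]+dd/2e3*np.cos(u),xy[1]+dd/2e3*np.sin(u),z0+z/1e3] for z in(a,b) for u in t])
        q=np.array([proj(c,p) for p in P])
        cv2.fillConvexPoly(im,cv2.convexHull(((q+.5)*S).astype(np.int32)),255)
    m=cv2.moments(im,True);return np.array([m['m10']/m['m00'],m['m01']/m['m00']])/S-.5
def mask(im,g,r=22):
    x,y=map(int,g);i=im.astype(int);m=((i[...,2]-i[...,0])*3>i[...,2]).astype(np.uint8)
    z=np.zeros_like(m);z[y-r-8:y+r+8,x-r:x+r]=m[y-r-8:y+r+8,x-r:x+r]
    _,l,s,c=cv2.connectedComponentsWithStats(z);k=1+s[1:,4].argmax();return c[k],s[k,4]
def locate(im,c,n,g,z0=0):
    q,a=mask(im,g);xy=ray(c,g,z0+.02)[:2]
    for _ in range(4): xy=xy+ray(c,q,z0+.02)[:2]-ray(c,sil(c,n,xy,z0),z0+.02)[:2]
    return xy,a
E
python3 - <<'E'
from fit import *
a=cv2.imread('pics/top0.png');b=cv2.imread('pics/scene0.png')
for n,p,q in(('w020',(212,268),(373,126)),('w200',(270,278),(330,139)),('w500',(337,268),(288,167)),('w100',(405,272),(233,202))):
    print(n,locate(a,'top',n,p),locate(b,'scene',n,q))
pt=np.array([ray('top',p,.014) for p in[(258.02,192.94),(303.78,188.57),(350.0,184.23),(396.2,179.9)]]);print(pt,np.diff(pt,axis=0))
m=(b.max(2)<45).astype(np.uint8);_,l,s,c=cv2.connectedComponentsWithStats(m)
for i in range(len(s)):
    if 200<s[i,4]<3000 and 250<c[i][0]<450 and 150<c[i][1]: print(s[i],c[i],ray('scene',c[i],.014))
print(ray('top',(476,265),.036))
E
```

```text
w020 (array([0.46923327, 0.21423197]), np.int32(77)) (array([0.47063603, 0.21384691]), np.int32(80))
w200 (array([0.45232329, 0.11313723]), np.int32(310)) (array([0.45375294, 0.11315194]), np.int32(374))
w500 (array([0.46653178, 0.00217596]), np.int32(508)) (array([0.46787163, 0.00255558]), np.int32(787))
w100 (array([ 0.45948849, -0.11177506]), np.int32(168)) (array([ 0.46085168, -0.11134529]), np.int32(261))
[[ 0.59818293  0.13726091  0.014     ]
 [ 0.60494785  0.05779523  0.014     ]
 [ 0.61162234 -0.02214198  0.014     ]
 [ 0.61825208 -0.10171473  0.014     ]] [[ 0.00676492 -0.07946568  0.        ]
 [ 0.00667449 -0.07993721  0.        ]
 [ 0.00662974 -0.07957275  0.        ]]
[382 168  29  21 474] [396.20253165 178.29535865] [0.60085696 0.13562842 0.014     ]
[352 192  31  23 558] [367.28673835 203.0734767 ] [0.60756142 0.05631085 0.014     ]
[319 218  32  27 671] [334.62146051 230.87779434] [ 0.61404049 -0.02322447  0.014     ]
[281 248  35  30 812] [297.7229064  262.31896552] [ 0.62055798 -0.1027252   0.014     ]
[240 278  46  36 252] [265.48412698 299.48809524] [ 0.63745342 -0.17324907  0.014     ]
[ 0.47025912 -0.22392526  0.036     ]
```

```bash
cat > d.py <<'E'
import sys
from bench import robot
from scipy.spatial.transform import Rotation as R
import numpy as np
# usage: d.py x y z [yaw]
o=robot.get_obs();r=R.from_euler('xyz',o['ee_rot']);T=np.array([float(v) for v in sys.argv[1:4]])
y=float(sys.argv[4]) if len(sys.argv)>4 else 1.654
d=r.inv().apply(T-o['tool_pos'])/.025
w=(r.inv()*R.from_euler('xyz',[np.pi,0,y])).as_rotvec(degrees=True)
print('move',d.round(2),'yaw',(w[2]/6).round(2),'tilt',w[:2].round(2),'t',o['time'],o['tool_pos'].round(4),o['width'].round(4),o['finger_force'])
E
python3 d.py .467 .0024 .2
```

```text
Traceback (most recent call last):
  File "d.py", line 10, in <module>
    print('move',d.round(2),'yaw',(w[2]/6).round(2),'tilt',w[:2].round(2),'t',o['time'],o['tool_pos'].round(4),o['width'].round(4),o['finger_force'])
                                                                                                               ^^^^^^^^^^^^^^^^
AttributeError: 'float' object has no attribute 'round'
```

Call:
servo_tool --pt "17.84 -16.4 0 -12.84 0.2" --pt "17.84 -16.4 0 -12.84 0.2" --pt "17.84 -16.4 0 -12.84 0.2" --pt "17.84 -16.4 0 -12.84 0.2" --pt "17.84 -16.4 0 -12.84 0.2" --pt "17.84 -16.4 0 -12.84 0.2" --pt "17.84 -16.4 0 -12.84 0.2" --pt "17.84 -16.4 0 -12.84 0.2" --pt "17.84 -16.4 0 -12.84 0.2" --pt "17.84 -16.4 0 -12.84 0.2"

```text
time: 0.93
tool_pos: [0.3739, -0.1601, 0.2052]
ee_rot: [3.142, 0.0, 1.565]
wrist_force: [0.9, -0.7, 0.4]
width: 0.0754
finger_force: 0.0
```

```bash
python3 d.py .467 .0024 .15
```

```text
Traceback (most recent call last):
  File "d.py", line 10, in <module>
    print('move',d.round(2),'yaw',(w[2]/6).round(2),'tilt',w[:2].round(2),'t',o['time'],o['tool_pos'].round(4),o['width'].round(4),o['finger_force'])
                                                                                                               ^^^^^^^^^^^^^^^^
AttributeError: 'float' object has no attribute 'round'
```

```bash
sed -i "s/o\['width'\].round(4)/round(o['width'],4)/" d.py; python3 d.py .467 .0024 .15
```

```text
move [6.52 3.68 2.21] yaw -0.85 tilt [0.   0.01] t 0.9333 [ 0.3739 -0.1601  0.2052] 0.0754 0.0
```

Call:
servo_tool --pt "6.5 3.7 2.2 -0.85 0.2" --pt "6.5 3.7 2.2 -0.85 0.2" --pt "6.5 3.7 2.2 -0.85 0.2" --pt "6.5 3.7 2.2 -0.85 0.2" --pt "6.5 3.7 2.2 -0.85 0.2" --pt "6.5 3.7 2.2 -0.85 0.2" --pt "6.5 3.7 2.2 -0.85 0.2"

```text
time: 1.52
tool_pos: [0.4676, 0.0004, 0.1491]
ee_rot: [-3.138, -0.0, 1.651]
wrist_force: [-0.1, -0.1, -1.0]
width: 0.0753
finger_force: 0.0
```

```bash
python3 d.py .467 .0024 .15
python3 - <<'E'
from bench import robot
import cv2,numpy as np
from h import *
o=robot.get_obs();s=robot.snapshot('wrist');cv2.imwrite('pics/w1.png',cv2.convertScaleAbs(s['image'],alpha=1.3))
np.set_printoptions(precision=4,suppress=True);print(s['fx'],s['cx'],s['cy'],s['T_tool_cam'])
E
```

```text
move [ 0.08 -0.02 -0.04] yaw -0.03 tilt [-0.18 -0.01] t 1.5167 [4.676e-01 4.000e-04 1.491e-01] 0.0753 0.0
337.73465650813415 317.21661887133223 195.76614923002197 [[-0.001  -0.9611 -0.2762  0.0798]
 [ 1.     -0.0011  0.0004 -0.0011]
 [-0.0007 -0.2762  0.9611 -0.1789]
 [ 0.      0.      0.      1.    ]]
```

View pics/w1.png

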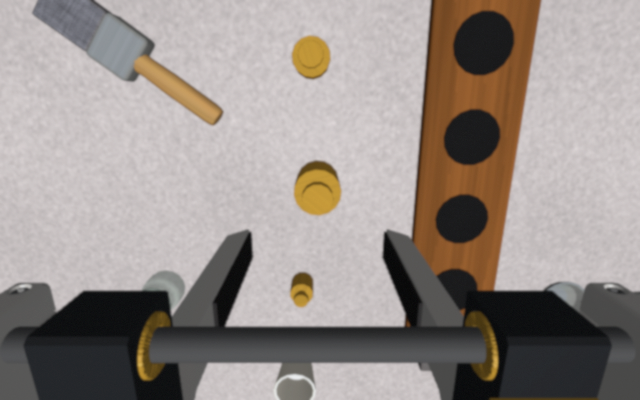

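Wrist view: the w500 knob is at about (317,197) between the fingers, w200 at (311,52), and pads at (483,43), (472,137), (462,218). I'll cross-check these positions.

```bash
cat > wr.py <<'E'
from bench import robot
import numpy as np
from h import R
T=np.array([[-0.001,-0.9611,-0.2762,0.0798],[1,-0.0011,0.0004,-0.0011],[-0.0007,-0.2762,0.9611,-0.1789]])
def wray(p,z,o=None):
    o=o or robot.get_obs();r=R.from_euler('xyz',o['ee_rot']);f=337.73
    d=r.apply(T[:,:3]@[(p[0]-317.22)/f,(p[1]-195.77)/f,1]);e=o['tool_pos']+r.apply(T[:,3]);return (e+d*(z-e[2])/d[2]).round(4)
E
python3 - <<'E'
from wr import *
import cv2
a=cv2.imread('pics/w1.png').max(2);_,l,s,c=cv2.connectedComponentsWithStats((a<55).astype(np.uint8))
for i in range(1,len(s)):
    if s[i,4]>800: print(s[i],wray(c[i],.014))
print(wray((317,197),.066),wray((311,52),.05))
E
```

```text
[ 454   12   59   62 2859] [0.5987 0.1359 0.014 ]
[ 445  110   54   54 2277] [0.6049 0.0561 0.014 ]
[ 436  196   51   46 1838] [ 0.6111 -0.0237  0.014 ]
[    7   233   622   167 32073] [ 0.4836 -0.1763  0.014 ]
[0.4661 0.0024 0.066 ] [0.453  0.1126 0.05  ]
```

Call:
servo_tool --pt "0.08 -0.03 1.5 0 0.2" --pt "0.08 -0.03 3.0 0 0.2" --pt "0.08 -0.03 4.2 0 0.2" --pt "0.08 -0.03 5.0 0 0.2" --pt "0.08 -0.03 5.5 0 0.2" --pt "0.08 -0.03 5.6 0 0.2" --pt "0.08 -0.03 5.6 0 0.2"

```text
time: 2.15
tool_pos: [0.4665, -0.0001, 0.0102]
ee_rot: [-3.14, 0.0, 1.646]
wrist_force: [0.6, -0.4, 0.4]
width: 0.0753
finger_force: 0.0
```

```bash
python3 d.py .467 .0024 .008
```

```text
move [0.1  0.03 0.09] yaw -0.08 tilt [-0.08  0.01] t 2.15 [ 4.665e-01 -1.000e-04  1.020e-02] 0.0753 0.0
```

Call:
servo_tool --pt "0.1 0.02 0.05 -0.08 0.2" --pt "0.1 0.02 0.05 -0.08 0.2" --pt "0.1 0.02 0.05 -0.08 1" --pt "0.1 0.02 0.05 -0.08 1" --pt "0.1 0.02 0.05 -0.08 1" --pt "0.1 0.02 0.05 -0.08 1" --pt "0.1 0.02 0.05 -0.08 1" --pt "0.1 0.02 0.05 -0.08 1"

```text
time: 2.82
tool_pos: [0.4673, 0.0037, 0.0093]
ee_rot: [-3.141, 0.0, 1.656]
wrist_force: [-0.8, 1.8, 1.9]
width: 0.0419
finger_force: 30.0
```

```bash
python3 d.py .467 .0024 .12
```

```text
move [-0.05 -0.02 -4.43] yaw 0.02 tilt [-0.04  0.01] t 2.8167 [0.4673 0.0037 0.0093] 0.0419 30.000420212745667
```

Call:
servo_tool --pt "0 0 -0.5 0 1" --pt "0 0 -1.3 0 1" --pt "0 0 -2.3 0 1" --pt "0 0 -3.2 0 1" --pt "0 0 -3.6 0 1" --pt "0 0 -3.7 0 1" --pt "0 0 -3.7 0 1"

```text
time: 3.4
tool_pos: [0.4673, 0.0037, 0.1012]
ee_rot: [-3.141, 0.0, 1.656]
wrist_force: [1.1, 1.0, -5.5]
width: 0.0416
finger_force: 30.0
```

```bash
python3 d.py .5988 .1364 .09
```

```text
move [4.84 5.69 0.44] yaw 0.02 tilt [-0.03  0.  ] t 3.4 [0.4673 0.0037 0.1012] 0.0416 29.99858021736145
```

Call:
servo_tool --pt "0.6 0.8 0.1 0 1" --pt "1.5 1.8 0.2 0 1" --pt "2.5 3.0 0.3 0 1" --pt "3.5 4.2 0.4 0 1" --pt "4.3 5.0 0.44 0 1" --pt "4.7 5.5 0.44 0 1" --pt "4.84 5.69 0.44 0 1" --pt "4.84 5.69 0.44 0 1" --pt "4.84 5.69 0.44 0 1"

```text
time: 4.15
tool_pos: [0.5975, 0.1357, 0.0887]
ee_rot: [-3.137, 0.001, 1.656]
wrist_force: [0.8, -0.0, -4.3]
width: 0.0415
finger_force: 30.0
```

```bash
python3 d.py .5988 .1364 .03
python3 - <<'E'
from wr import *
import cv2
s=robot.snapshot('wrist');cv2.imwrite('pics/w2.png',cv2.convertScaleAbs(s['image'],alpha=1.3))
E
```

```text
move [0.03 0.07 2.35] yaw 0.02 tilt [-0.24  0.06] t 4.15 [0.5975 0.1357 0.0887] 0.0415 29.9986732006073
```

View pics/w2.png

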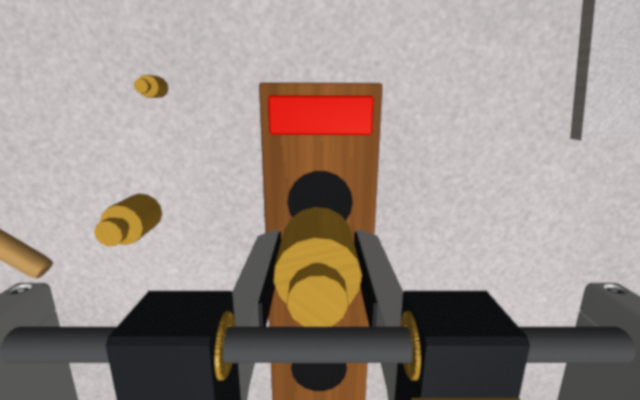

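Wrist view: w500 is held upright with its knob centre at about (318,301); the pad's upper edge shows at row 171, ahead of it.

Run:
```python
from wr import *
print(wray((318,301),.1454), 'pad far edge, sides',wray((319,171),.014),wray((288,200),.014),wray((352,200),.014), 'red',wray((321,96),.038),wray((321,134),.012))
```

```text
[0.5971 0.1343 0.1454] pad far edge, sides [0.5955 0.1617 0.014 ] [0.5732 0.1365 0.014 ] [0.6233 0.1407 0.014 ] red [0.592  0.2166 0.038 ] [0.5946 0.1896 0.012 ]
```

Call:
servo_tool --pt "0.07 0.08 0.5 0 1" --pt "0.07 0.08 1.2 0 1" --pt "0.07 0.08 1.8 0 1" --pt "0.07 0.08 2.2 0 1" --pt "0.07 0.08 2.4 0 1" --pt "0.07 0.08 2.4 0 1" --pt "0.07 0.08 2.4 0 1"

```text
time: 4.78
tool_pos: [0.6008, 0.138, 0.0309]
ee_rot: [3.141, 0.0, 1.656]
wrist_force: [-0.0, -0.4, -4.7]
width: 0.0417
finger_force: 30.0
```

```bash
python3 d.py .599 .1375 .0235
```

```text
move [-0.02 -0.08  0.29] yaw 0.02 tilt [0.01 0.01] t 4.7833 [0.6008 0.138  0.0309] 0.0417 29.99870538711548
```

Call:
servo_tool --pt "-0.02 -0.06 0.1 0 1" --pt "-0.02 -0.06 0.2 0 1" --pt "-0.02 -0.06 0.26 0 1" --pt "-0.02 -0.06 0.26 0 1" --pt "-0.02 -0.06 0.26 0 1"

```text
time: 5.2
tool_pos: [0.5994, 0.1377, 0.0243]
ee_rot: [3.141, 0.0, 1.656]
wrist_force: [0.9, 0.8, -5.0]
width: 0.0416
finger_force: 30.0
```

```bash
python3 d.py .599 .1375 .0235
```

```text
move [-0.01 -0.02  0.03] yaw 0.02 tilt [0.01 0.01] t 5.2 [0.5994 0.1377 0.0243] 0.0416 29.998708963394165
```

Lower slightly until contact, then release and rise.

Call:
servo_tool --pt "0 -0.01 0.04 0 1" --pt "0 -0.01 0.06 0 1" --pt "0 -0.01 0.06 0 1"

```text
time: 5.45
tool_pos: [0.5994, 0.1377, 0.0234]
ee_rot: [3.141, 0.0, 1.656]
wrist_force: [-0.2, -1.1, -1.9]
width: 0.0418
finger_force: 30.0
```

Call:
servo_tool --pt "0 0 0 0 0.35" --pt "0 0 0 0 0.35" --pt "0 0 0 0 0.35" --pt "0 0 -0.5 0 0.35" --pt "0 0 -1.5 0 0.35" --pt "0 0 -3 0 0.35" --pt "0 0 -4 0 0.35" --pt "0 0 -5 0 0.35" --pt "0 0 -5 0 0.35"

```text
time: 6.2
tool_pos: [0.6028, 0.1382, 0.1567]
ee_rot: [3.127, -0.001, 1.656]
wrist_force: [0.6, 0.1, 0.5]
width: 0.0608
finger_force: 0.0
```

```bash
python3 d.py .4528 .1131 .14
```

```text
move [-0.49 -6.07  0.58] yaw 0.02 tilt [ 0.82 -0.04] t 6.2 [0.6028 0.1382 0.1567] 0.0608 0.0
```

Call:
servo_tool --pt "-0.1 -1.2 0.1 0 0.35" --pt "-0.3 -2.8 0.2 0 0.35" --pt "-0.4 -4.2 0.4 0 0.35" --pt "-0.49 -5.4 0.6 0 0.35" --pt "-0.49 -6.07 0.6 0 0.35" --pt "-0.49 -6.07 1.2 0 0.35" --pt "-0.49 -6.07 2.2 0 0.35" --pt "-0.49 -6.07 3.2 0 0.35" --pt "-0.49 -6.07 3.6 0 0.35" --pt "-0.49 -6.07 3.6 0 0.35"

```text
time: 7.03
tool_pos: [0.4464, 0.1122, 0.0548]
ee_rot: [-3.135, 0.0, 1.656]
wrist_force: [-0.9, 0.8, 0.0]
width: 0.061
finger_force: 0.0
```

```bash
python3 d.py .453 .113 .005
```

```text
move [0.01 0.28 1.99] yaw 0.02 tilt [-0.37  0.02] t 7.0333 [0.4464 0.1122 0.0548] 0.061 0.0
```

Call:
servo_tool --pt "0 0.25 0 0 0.35" --pt "0 0.25 0 0 0.35" --pt "0 0.25 0.5 0 0.35" --pt "0 0.25 1.0 0 0.35" --pt "0 0.25 1.5 0 0.35" --pt "0 0.25 1.8 0 0.35" --pt "0 0.25 1.8 0 0.35" --pt "0 0.25 1.8 0 0.35"

```text
time: 7.7
tool_pos: [0.4559, 0.1131, 0.0134]
ee_rot: [3.141, 0.0, 1.656]
wrist_force: [0.1, -0.9, 0.6]
width: 0.0612
finger_force: 0.0
```

```bash
python3 d.py .453 .113 .005
```

```text
move [ 0.   -0.11  0.34] yaw 0.02 tilt [0.05 0.  ] t 7.7 [0.4559 0.1131 0.0134] 0.0612 0.0
```

Call:
servo_tool --pt "0 -0.1 0.2 0 0.35" --pt "0 -0.1 0.3 0 0.35" --pt "0 -0.1 0.3 0 0.35" --pt "0 -0.1 0.3 0 0.35"

```text
time: 8.03
tool_pos: [0.4527, 0.1128, 0.0053]
ee_rot: [3.141, 0.0, 1.656]
wrist_force: [-0.7, -0.5, 0.4]
width: 0.0612
finger_force: 0.0
```

```bash
python3 d.py .453 .113 .005
```

```text
move [0.01 0.01 0.01] yaw 0.02 tilt [0.01 0.01] t 8.0333 [0.4527 0.1128 0.0053] 0.0612 0.0
```

Call:
servo_tool --pt "0 0 0 0 1" --pt "0 0 0 0 1" --pt "0 0 0 0 1" --pt "0 0 0 0 1" --pt "0 0 0 0 1" --pt "0 0 0 0 1"

```text
time: 8.53
tool_pos: [0.4527, 0.1128, 0.0053]
ee_rot: [3.141, 0.0, 1.656]
wrist_force: [-0.5, 0.2, 0.4]
width: 0.0311
finger_force: 30.0
```

```bash
python3 d.py .453 .113 .005
```

```text
move [0.01 0.01 0.01] yaw 0.02 tilt [0.01 0.  ] t 8.5333 [0.4527 0.1128 0.0053] 0.0311 30.00001162290573
```

Call:
servo_tool --pt "0 0 -0.8 0 1" --pt "0 0 -2.0 0 1" --pt "-0.1 0.2 -3.0 0 1" --pt "-0.6 1.2 -3.4 0 1" --pt "-1.2 2.6 -3.4 0 1" --pt "-1.9 4.0 -3.4 0 1" --pt "-2.5 5.2 -3.4 0 1" --pt "-2.74 5.9 -3.4 0 1" --pt "-2.74 5.9 -3.4 0 1" --pt "-2.74 5.9 -3.4 0 1"

```text
time: 9.37
tool_pos: [0.6051, 0.0568, 0.0887]
ee_rot: [-3.139, -0.0, 1.655]
wrist_force: [0.1, 0.1, -1.9]
width: 0.0314
finger_force: 30.0
```

Call:
servo_tool --pt "0 0 0.1 0 1" --pt "0 0 0.1 0 1" --pt "0 0 0.1 0 1"

```text
time: 9.62
tool_pos: [0.6042, 0.0578, 0.0874]
ee_rot: [-3.14, -0.0, 1.657]
wrist_force: [0.3, 0.4, -2.2]
width: 0.0313
finger_force: 30.0
```

```bash
python3 d.py .6053 .0567 .0193
python3 - <<'E'
from wr import *
import cv2
s=robot.snapshot('wrist');cv2.imwrite('pics/w3.png',cv2.convertScaleAbs(s['image'],alpha=1.3))
E
```

```text
move [-0.05  0.05  2.72] yaw 0.03 tilt [-0.07 -0.  ] t 9.6167 [0.6042 0.0578 0.0874] 0.0313 29.999563694000244
```

View pics/w3.png

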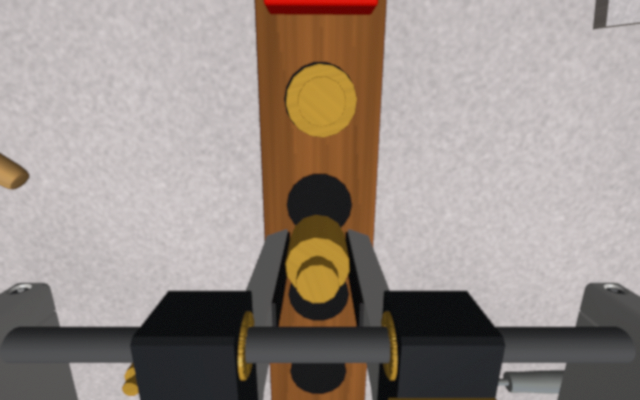

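Wrist view: w500 stands on the first pad with its knob at (321,102). w200 is held with its knob at about (318,283), and the far edge of the second pad is at row 173.

Run:
```python
from wr import *
print('w200',wray((318,283),.1321),'w500',wray((321,102),.080),'pad2 edge',wray((319,173),.014),wray((287,203),.014),wray((352,203),.014))
```

```text
w200 [0.6037 0.0582 0.1321] w500 [0.5988 0.1356 0.08  ] pad2 edge [0.6026 0.0829 0.014 ] [0.5798 0.0569 0.014 ] [0.6305 0.0612 0.014 ]
```

Call:
servo_tool --pt "-0.05 0.05 0.7 0 1" --pt "-0.05 0.05 1.4 0 1" --pt "-0.05 0.05 2.0 0 1" --pt "-0.05 0.05 2.4 0 1" --pt "-0.05 0.05 2.6 0 1" --pt "-0.05 0.05 2.6 0 1" --pt "-0.05 0.05 2.6 0 1" --pt "-0.05 0.05 2.6 0 1"

```text
time: 10.33
tool_pos: [0.6077, 0.0561, 0.0241]
ee_rot: [3.139, 0.0, 1.656]
wrist_force: [0.4, 0.5, -0.8]
width: 0.0314
finger_force: 30.0
```

```bash
python3 d.py .6053 .0563 .0193
```

```text
move [ 0.02 -0.1   0.19] yaw 0.02 tilt [0.14 0.02] t 10.3333 [0.6077 0.0561 0.0241] 0.0314 29.99963790178299
```

Call:
servo_tool --pt "0.02 -0.07 0.1 0 1" --pt "0.02 -0.07 0.19 0 1" --pt "0.02 -0.07 0.19 0 1" --pt "0.02 -0.07 0.19 0 1"

```text
time: 10.67
tool_pos: [0.6058, 0.0564, 0.0192]
ee_rot: [3.14, 0.0, 1.656]
wrist_force: [-1.0, 0.2, 2.9]
width: 0.031
finger_force: 30.0
```

```bash
python3 d.py .6053 .0563 .0193
```

```text
move [-0.   -0.02 -0.  ] yaw 0.02 tilt [0.12 0.01] t 10.6667 [0.6058 0.0564 0.0192] 0.031 29.989433884620667
```

Call:
servo_tool --pt "0 0 0 0 0.45" --pt "0 0 0 0 0.45" --pt "0 0 0 0 0.45" --pt "0 0 -0.8 0 0.45" --pt "0 0 -2 0 0.45" --pt "0 0 -3 0 0.45" --pt "0 0 -3.8 0 0.45" --pt "0 0 -4 0 0.45" --pt "0 0 -4 0 0.45" --pt "0 0 -4 0 0.45"

```text
time: 11.5
tool_pos: [0.6046, 0.0563, 0.1168]
ee_rot: [-3.14, 0.0, 1.656]
wrist_force: [-0.2, 0.2, -0.1]
width: 0.0517
finger_force: 0.0
```

```bash
python3 d.py .4602 -.1115 .06
```

```text
move [-6.2  -6.32  2.28] yaw 0.02 tilt [-0.08  0.  ] t 11.5 [0.6046 0.0563 0.1168] 0.0517 0.0
```

Call:
servo_tool --pt "-0.8 -0.8 0 0 0.45" --pt "-2 -2 0 0 0.45" --pt "-3.1 -3.1 0 0 0.45" --pt "-4.2 -4.3 0.4 0 0.45" --pt "-5.3 -5.4 0.9 0 0.45" --pt "-6 -6.1 1.6 0 0.45" --pt "-6.2 -6.3 2.0 0 0.45" --pt "-6.2 -6.3 2.28 0 0.45" --pt "-6.2 -6.3 2.28 0 0.45" --pt "-6.2 -6.3 2.28 0 0.45"

```text
time: 12.33
tool_pos: [0.4617, -0.1105, 0.0602]
ee_rot: [-3.141, -0.001, 1.657]
wrist_force: [1.2, -1.1, 0.5]
width: 0.0517
finger_force: 0.0
```

Call:
servo_tool --pt "0 0 0.8 0 0.45" --pt "0 0 1.6 0 0.45" --pt "0 0 1.9 0 0.45" --pt "0 0 1.9 0 0.45" --pt "0 0 1.9 0 0.45" --pt "0 0 1.9 0 0.45"

```text
time: 12.83
tool_pos: [0.4627, -0.1114, 0.0148]
ee_rot: [3.139, 0.001, 1.657]
wrist_force: [-0.2, 0.1, -0.1]
width: 0.0519
finger_force: 0.0
```

```bash
python3 d.py .4602 -.1115 .004
```

```text
move [ 0.01 -0.1   0.43] yaw 0.03 tilt [0.12 0.06] t 12.8333 [ 0.4627 -0.1114  0.0148] 0.0519 0.0
```

Call:
servo_tool --pt "0 -0.06 0.2 0 0.45" --pt "0 -0.06 0.4 0 0.45" --pt "0 -0.06 0.4 0 0.45" --pt "0 -0.06 0.4 0 0.45" --pt "0 -0.06 0.4 0 1" --pt "0 -0.06 0.4 0 1" --pt "0 -0.06 0.4 0 1" --pt "0 -0.06 0.4 0 1" --pt "0 -0.06 0.4 0 1" --pt "0 -0.06 0.4 0 1"

```text
time: 13.67
tool_pos: [0.4599, -0.1117, 0.0036]
ee_rot: [3.141, 0.0, 1.656]
wrist_force: [0.0, -0.2, 1.5]
width: 0.0234
finger_force: 30.0
```

```bash
python3 d.py .6118 -.0231 .09
```

```text
move [ 3.01  6.36 -3.46] yaw 0.02 tilt [0.01 0.01] t 13.6667 [ 0.4599 -0.1117  0.0036] 0.0234 30.00003755092621
```

Call:
servo_tool --pt "0 0 -0.8 0 1" --pt "0 0 -2.0 0 1" --pt "0.1 0.2 -3.0 0 1" --pt "0.6 1.2 -3.4 0 1" --pt "1.2 2.6 -3.46 0 1" --pt "1.9 4.0 -3.46 0 1" --pt "2.6 5.4 -3.46 0 1" --pt "3.0 6.2 -3.46 0 1" --pt "3.0 6.36 -3.46 0 1" --pt "3.0 6.36 -3.46 0 1"

```text
time: 14.5
tool_pos: [0.6122, -0.0227, 0.0889]
ee_rot: [-3.14, 0.0, 1.658]
wrist_force: [-0.7, -0.6, -0.8]
width: 0.0233
finger_force: 30.0
```

Call:
servo_tool --pt "0 0 0.1 0 1" --pt "0 0 0.1 0 1" --pt "0 0 0.1 0 1"

```text
time: 14.75
tool_pos: [0.6106, -0.0242, 0.0872]
ee_rot: [-3.14, 0.0, 1.655]
wrist_force: [0.2, 0.2, -0.6]
width: 0.0234
finger_force: 30.0
```

```bash
python3 d.py .6118 -.0231 .0178
python3 - <<'E'
from wr import *
import cv2
s=robot.snapshot('wrist');cv2.imwrite('pics/w4.png',cv2.convertScaleAbs(s['image'],alpha=1.3))
E
```

```text
move [0.04 0.06 2.77] yaw 0.01 tilt [-0.07  0.  ] t 14.75 [ 0.6106 -0.0242  0.0872] 0.0234 29.999765753746033
```

View pics/w4.png

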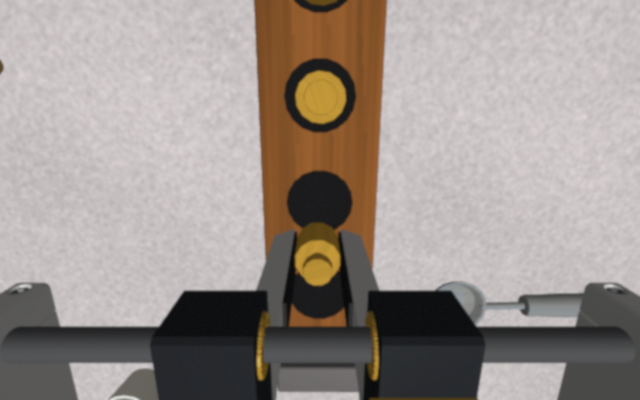

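Wrist view: w200 is centred on the second pad at (320,97). w100 is held with its knob at about (318,271).

Run:
```python
from wr import *
print('w100',wray((318,271),.1216),'w200',wray((320.5,96.5),.064),'pad2',wray((320,95),.014),'pad3 edge',wray((319,171),.014),wray((287,202),.014),wray((352,202),.014))
```

```text
w100 [ 0.6101 -0.0233  0.1216] w200 [0.605  0.0567 0.064 ] pad2 [0.605 0.058 0.014] pad3 edge [0.6089 0.0027 0.014 ] [ 0.5861 -0.024   0.014 ] [ 0.6367 -0.0198  0.014 ]
```

Call:
servo_tool --pt "0.04 0.04 0.7 0 1" --pt "0.04 0.04 1.4 0 1" --pt "0.04 0.04 2.0 0 1" --pt "0.04 0.04 2.4 0 1" --pt "0.04 0.04 2.6 0 1" --pt "0.04 0.04 2.6 0 1" --pt "0.04 0.04 2.6 0 1" --pt "0.04 0.04 2.6 0 1" --pt "0.04 0.04 2.6 0 1"

```text
time: 15.55
tool_pos: [0.6137, -0.0224, 0.0239]
ee_rot: [3.139, 0.001, 1.656]
wrist_force: [-0.3, -0.5, -1.0]
width: 0.0232
finger_force: 30.0
```

```bash
python3 d.py .6118 -.0235 .0178
```

```text
move [-0.04 -0.08  0.24] yaw 0.02 tilt [0.14 0.04] t 15.55 [ 0.6137 -0.0224  0.0239] 0.0232 29.99982476234436
```

Call:
servo_tool --pt "-0.03 -0.06 0.12 0 1" --pt "-0.03 -0.06 0.22 0 1" --pt "-0.03 -0.06 0.24 0 1" --pt "-0.03 -0.06 0.24 0 1"

```text
time: 15.88
tool_pos: [0.6117, -0.0233, 0.0174]
ee_rot: [3.141, 0.001, 1.656]
wrist_force: [-1.0, -0.9, 4.0]
width: 0.0235
finger_force: 30.0
```

```bash
python3 d.py .6118 -.0235 .0178
```

```text
move [-0.01  0.   -0.02] yaw 0.02 tilt [0.06 0.03] t 15.8833 [ 0.6117 -0.0233  0.0174] 0.0235 30.001248121261597
```

Call:
servo_tool --pt "0 0 0 0 0.5" --pt "0 0 0 0 0.5" --pt "0 0 0 0 0.5" --pt "0 0 -0.8 0 0.5" --pt "0 0 -2 0 0.5" --pt "0 0 -3 0 0.5" --pt "0 0 -3.8 0 0.5" --pt "0 0 -4 0 0.5" --pt "0 0 -4 0 0.5" --pt "0 0 -4 0 0.5"

```text
time: 16.72
tool_pos: [0.6108, -0.023, 0.1152]
ee_rot: [-3.14, -0.0, 1.656]
wrist_force: [0.6, 0.5, -0.9]
width: 0.0469
finger_force: 0.0
```

```bash
python3 d.py .47 .214 .1
```

```text
move [ 9.93 -4.8   0.62] yaw 0.02 tilt [-0.08 -0.01] t 16.7167 [ 0.6108 -0.023   0.1152] 0.0469 0.0
```

Call:
servo_tool --pt "1 -0.8 0 0 0.5" --pt "2.4 -1.6 0 0 0.5" --pt "3.8 -2.4 0 0 0.5" --pt "5.2 -3.2 0 0 0.5" --pt "6.6 -3.9 0 0 0.5" --pt "8 -4.5 0.1 0 0.5" --pt "9.2 -4.8 0.3 0 0.5" --pt "9.9 -4.8 0.6 0 0.5" --pt "9.93 -4.8 0.6 0 0.5" --pt "9.93 -4.8 0.6 0 0.5"

```text
time: 17.55
tool_pos: [0.4688, 0.214, 0.0988]
ee_rot: [-3.137, 0.002, 1.658]
wrist_force: [0.5, -0.1, -0.3]
width: 0.0466
finger_force: 0.0
```

Call:
servo_tool --pt "0 0 0 0 0.5" --pt "0 0 0 0 0.5" --pt "0 0 0 0 0.5"

```text
time: 17.8
tool_pos: [0.4711, 0.2129, 0.1014]
ee_rot: [-3.142, 0.0, 1.654]
wrist_force: [-0.3, 0.1, 0.3]
width: 0.047
finger_force: 0.0
```

```bash
python3 d.py .47 .214 .003
python3 - <<'E'
from wr import *
import cv2
s=robot.snapshot('wrist');cv2.imwrite('pics/w5.png',cv2.convertScaleAbs(s['image'],alpha=1.3))
E
```

```text
move [ 0.05 -0.04  3.93] yaw 0.0 tilt [-0.    0.02] t 17.8 [0.4711 0.2129 0.1014] 0.047 0.0
```

View pics/w5.png

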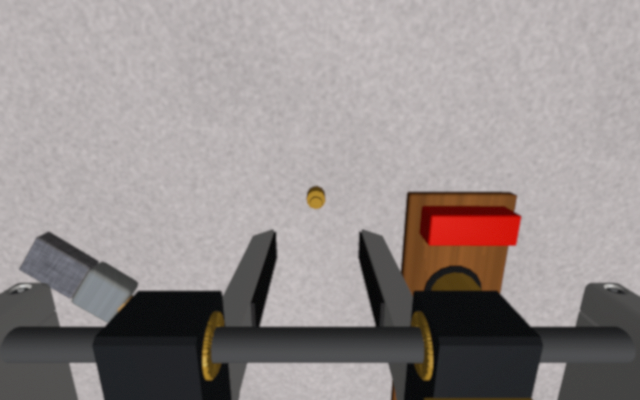

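The w020 knob is at about (316,200), centred between the open fingers.

Run:
```python
from wr import *
print(wray((316,200),.027))
```

```text
[0.4689 0.2163 0.027 ]
```

Call:
servo_tool --pt "0.05 -0.04 0.8 0 0.5" --pt "0.05 -0.04 2 0 0.5" --pt "0.05 -0.04 2.8 0 0.5" --pt "0.05 -0.04 3.3 0 0.5" --pt "0.05 -0.04 3.5 0 0.5" --pt "0.05 -0.04 3.5 0 0.5" --pt "0.05 -0.04 3.5 0 0.5" --pt "0.05 -0.04 3.5 0 0.5"

```text
time: 18.52
tool_pos: [0.4708, 0.2153, 0.0155]
ee_rot: [3.139, -0.001, 1.656]
wrist_force: [0.4, 0.4, 1.0]
width: 0.0472
finger_force: 0.0
```

```bash
python3 d.py .47 .214 .0025
```

```text
move [-0.05 -0.04  0.52] yaw 0.02 tilt [ 0.16 -0.03] t 18.5167 [0.4708 0.2153 0.0155] 0.0472 0.0
```

Call:
servo_tool --pt "-0.02 -0.04 0.25 0 0.5" --pt "-0.02 -0.04 0.48 0 0.5" --pt "-0.02 -0.04 0.5 0 0.5" --pt "-0.02 -0.04 0.5 0 0.5" --pt "-0.02 -0.04 0.5 0 1" --pt "-0.02 -0.04 0.5 0 1" --pt "-0.02 -0.04 0.5 0 1" --pt "-0.02 -0.04 0.5 0 1" --pt "-0.02 -0.04 0.5 0 1" --pt "-0.02 -0.04 0.5 0 1"

```text
time: 19.35
tool_pos: [0.4687, 0.2146, 0.0016]
ee_rot: [3.141, 0.0, 1.656]
wrist_force: [-0.3, 0.0, -1.3]
width: 0.015
finger_force: 30.0
```

```bash
python3 d.py .6183 -.1028 .12
```

```text
move [-13.16   4.88  -4.74] yaw 0.02 tilt [0.02 0.  ] t 19.35 [0.4687 0.2146 0.0016] 0.015 30.000437200069427
```

Call:
servo_tool --pt "0 0 -0.8 0 1" --pt "0 0 -2.0 0 1" --pt "0 0 -3.3 0 1" --pt "-0.3 0 -4.4 0 1" --pt "-1.2 0.3 -4.74 0 1" --pt "-2.5 0.8 -4.74 0 1" --pt "-3.9 1.3 -4.74 0 1" --pt "-5.3 1.8 -4.74 0 1" --pt "-6.2 2.2 -4.74 0 1" --pt "-6.5 2.4 -4.74 0 1"

```text
time: 20.18
tool_pos: [0.5433, 0.0544, 0.1199]
ee_rot: [3.141, 0.002, 1.652]
wrist_force: [-0.6, 0.3, -0.6]
width: 0.0152
finger_force: 30.0
```

```bash
python3 d.py .6183 -.1028 .09
```

```text
move [-6.51  2.48  1.21] yaw -0.02 tilt [0.02 0.09] t 20.1833 [0.5433 0.0544 0.1199] 0.0152 29.99978542327881
```

Call:
servo_tool --pt "-0.8 0.3 0 0 1" --pt "-2 0.8 0 0 1" --pt "-3.4 1.3 0 0 1" --pt "-4.8 1.8 0.3 0 1" --pt "-6 2.3 0.7 0 1" --pt "-6.5 2.45 1.1 0 1" --pt "-6.5 2.45 1.2 0 1" --pt "-6.5 2.45 1.2 0 1" --pt "-6.5 2.45 1.2 0 1" --pt "-6.5 2.45 1.2 0 1"

```text
time: 21.02
tool_pos: [0.617, -0.0969, 0.0908]
ee_rot: [3.141, -0.0, 1.658]
wrist_force: [0.1, -0.2, 0.6]
width: 0.0149
finger_force: 30.0
```

```bash
python3 d.py .6183 -.1028 .0158
python3 - <<'E'
from wr import *
import cv2
s=robot.snapshot('wrist');cv2.imwrite('pics/w6.png',cv2.convertScaleAbs(s['image'],alpha=1.3))
E
```

```text
move [-0.24  0.03  3.  ] yaw 0.04 tilt [ 0.04 -0.02] t 21.0167 [ 0.617  -0.0969  0.0908] 0.0149 30.000007152557373
```

View pics/w6.png

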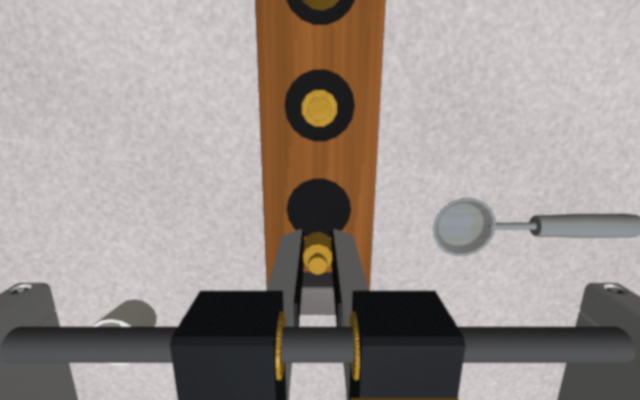

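w100 stands near the middle of the third pad at about (320,107). w020 is held with its knob at about (318,264).

Run:
```python
from wr import *
print('w020',wray((318,264),.1162),'w100',wray((320,107.5),.052),'pad3',wray((319.5,105),.014),'pad4 edge',wray((319,178),.014),wray((287,208),.014),wray((351,208),.014))
```

```text
w020 [ 0.6164 -0.0973  0.1162] w100 [ 0.6114 -0.0228  0.052 ] pad3 [ 0.6114 -0.022   0.014 ] pad4 edge [ 0.6158 -0.0765  0.014 ] [ 0.5926 -0.1031  0.014 ] [ 0.6434 -0.0988  0.014 ]
```

Call:
servo_tool --pt "-0.2 0.03 0.7 0 1" --pt "-0.24 0.03 1.4 0 1" --pt "-0.24 0.03 2.0 0 1" --pt "-0.24 0.03 2.5 0 1" --pt "-0.24 0.03 2.7 0 1" --pt "-0.24 0.03 2.7 0 1" --pt "-0.24 0.03 2.7 0 1" --pt "-0.24 0.03 2.7 0 1" --pt "-0.24 0.03 2.7 0 1"

```text
time: 21.82
tool_pos: [0.6193, -0.105, 0.024]
ee_rot: [3.139, 0.001, 1.656]
wrist_force: [0.1, 0.3, -0.1]
width: 0.0149
finger_force: 30.0
```

```bash
python3 d.py .6183 -.1028 .0158
```

```text
move [ 0.09 -0.03  0.33] yaw 0.02 tilt [0.14 0.05] t 21.8167 [ 0.6193 -0.105   0.024 ] 0.0149 29.999937415122986
```

Call:
servo_tool --pt "0.1 -0.03 0.15 0 1" --pt "0.1 -0.03 0.28 0 1" --pt "0.1 -0.03 0.3 0 1" --pt "0.1 -0.03 0.3 0 1" --pt "0.1 -0.03 0.3 0 1"

```text
time: 22.23
tool_pos: [0.6178, -0.1022, 0.0155]
ee_rot: [3.14, -0.0, 1.656]
wrist_force: [-0.2, 1.1, 2.6]
width: 0.015
finger_force: 30.0
```

```bash
python3 d.py .6183 -.1023 .0158
```

```text
move [-0.    0.02 -0.01] yaw 0.02 tilt [ 0.07 -0.01] t 22.2333 [ 0.6178 -0.1022  0.0155] 0.015 29.96645361185074
```

Call:
servo_tool --pt "0 0 0 0 0.5" --pt "0 0 0 0 0.5" --pt "0 0 0 0 0.5" --pt "0 0 0 0 0.5" --pt "0 0 -0.8 0 0.5" --pt "0 0 -2 0 0.5" --pt "0 0 -3.3 0 0.5" --pt "0 0 -4.5 0 0.5" --pt "0 0 -5 0 0.5" --pt "0 0 -5 0 0.5"

```text
time: 23.07
tool_pos: [0.6196, -0.1031, 0.1445]
ee_rot: [3.134, 0.003, 1.656]
wrist_force: [0.8, 0.1, 1.0]
width: 0.0473
finger_force: 0.0
```

Call:
servo_tool --pt "-1 -1 -0.5 0 0.5" --pt "-2.4 -2 -1 0 0.5" --pt "-3.8 -3 -1 0 0.5" --pt "-5 -4 -1 0 0.5" --pt "-6 -5 -1 0 0.5" --pt "-6.5 -5.5 -1 0 0.5" --pt "-6.5 -5.5 -1 0 0.5" --pt "-6.5 -5.5 -1 0 0.5"

```text
time: 23.73
tool_pos: [0.493, -0.276, 0.1625]
ee_rot: [-3.139, -0.003, 1.654]
wrist_force: [-0.2, 0.9, 0.6]
width: 0.047
finger_force: 0.0
```

Run:
```python
from bench import robot
from fit import *
a=robot.snapshot('top')['image'];s=robot.snapshot('scene')['image']
cv2.imwrite('pics/end.png',np.vstack([cv2.resize(a[130:300,180:520],(800,400))[:, :],cv2.resize(s[120:320,140:540],(800,400))])[:, :][::1])
cv2.imwrite('pics/end.png',cv2.resize(cv2.convertScaleAbs(cv2.imread('pics/end.png'),alpha=1.4),(600,600)))
for n,P in(('w500',(.5985,.136)),('w200',(.6052,.0565)),('w100',(.6118,-.0231)),('w020',(.6183,-.1025))):
    for c,i in(('top',a),('scene',s)):
        print(n,c,mask(i,proj(c,[*P,.03]),12)[1])
```

```text
w500 top 902
w500 scene 854
w200 top 673
w200 scene 712
w100 top 493
w100 scene 638
w020 top 283
w020 scene 522
```

View pics/end.png

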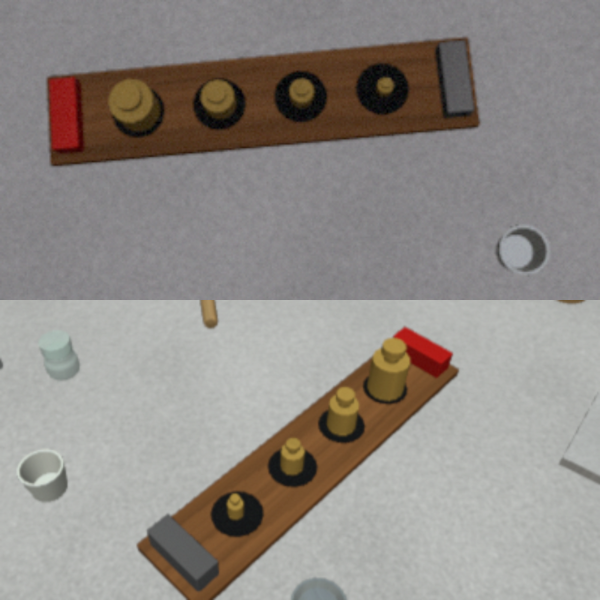

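All four weights stand upright and centred, largest next to red. The crucible is undisturbed and the gripper is open and clear, so I'm handing in.

```bash
python3 -c "
from bench import robot
print(robot.close_job())"
```

```text
the job is handed in; nothing more can be done
None
```

The four weights stand upright on their pads in size order, w500 next to the red block and w020 at the far end, the crucible was not touched, the gripper has let go, and the job was handed in at about 24 s.

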